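# Fit the filter and set the suction dial of the bench dust unit

## Robot

A 7-joint arm with a two-finger parallel gripper is mounted at the origin on the work surface; the furniture and walls round the work are solid. World frame = base frame: x ahead of the robot, y to its left, z up, the work surface at z = 0. Lengths are in m, angles in rad, forces in N, time in s.
With the tool pointing down it reaches from about 0.35 to 0.9 m from the base axis. Payload 8.1 kg.
Tool frame: the origin (TCP) lies at the centre of the arm's flange, where the gripper is bolted on; the fingertips stand 178 mm ahead of it and the grasp point (between the pads) lies 159 mm ahead of it; z points along the fingers, y is the line along which they close (so a half turn about z gives the same grasp; the last joint's range is limited). The gripper opens to 92 mm and grips with 3 to 60 N. Pads are 19 mm wide; open, the fingers measure 130 mm over their backs; the gripper's body (75 mm by 190 mm) begins 47 mm behind the grasp point.
Start: joints at [1.058, 0.434, 0.025, 1.573, -0.012, 1.134, -0.075], TCP at [0.249, -0.573, 0.405] pointing down, gripper open.
Joint ranges: [-2.62, 2.62], [-0.44, 2.09], [-1.27, 1.32], [0.08, 2.57], [-1.32, 4.46], [0.12, 2], [-2.74, 2.74]. Speed limits (rad/s): [2.22, 2.22, 3.01, 3.01, 3.14, 3.14, 3.14].

## Interface

Orientations are given as a rotation vector (axis times angle).
In Python, from cell import arm gives the robot as it stands. The module is installed in compiled form; this text tells all that it offers.
- The arm moves only by the shell command python3 -m inch 'ROWS' [FORCE]. ROWS is text: rows parted by semicolons, each of 5 numbers parted by spaces: the shift along the tool's x, y, z in m, then the turn about the tool's z in rad, then the finger opening in m, from 0 to 0.0918. In form: x y z roll fingers; .... A call has 1 to 5 rows; each row is the pose to reach, as a shift and turn from the pose commanded when the call began, along the tool's axes at that moment; what a row does not reach only later rows make up. A row lasts 1/10 s, in which the tool goes at most 50 mm and 8.59 degrees, less where a joint would pass 70% of its speed; a pose out of reach is approached as far as the arm can. A call with a gripper value outside its range is refused whole. The fingers move at their own pace and stop on an object; FORCE is the grip in N (left out, the last holds). Time passes only in rows, so rows that repeat a pose let the fingers close. It gives the time, the measured TCP pose, the force, the opening and the grip force at its end, in the units of the state.
- arm.observe(): the state, without advancing time (a new reading comes with each control period).
- arm.get_image(name): name is "scene" or "top" or "wrist"; returns the picture (480x640x3 uint8, red, green, blue); there is no depth.
- arm.get_calibration(name): a dict with "intrinsics" (3x3 intrinsics, pixels), "pose" (4x4, takes a point from camera to world coordinates). Camera axes: x right, y up, looking along -z (the intrinsics and any distortion apply to the point x, -y, -z); pixel columns grow to the right and rows downward; lengths in m; the calibration is good to about 2 mm. The wrist camera is an equidistant fisheye: a pixel r from the principal point sees the ray r / f radians off the axis. A picture is of the moment at which its call begins: read the wrist's pose just before it. get_calibration takes no time and is no camera call; for the wrist camera it gives the pose at the moment of the call.
- arm.sign_off(): hands the job in; it is judged then, once.
Trained networks look in the newest picture that a camera, given by its name, has taken for a name from the list of things; names that differ only in an ending like _2 or _b are one class to them, and where a whole thing is asked for, a point or a joint stands for the part that bears it (a point fixed in the world has none). Each returns a list of dicts, best first, with "conf" (0 to 1); they miss things now and then, are a little off and sometimes report something else, mostly with a low value. They report only what shows in the picture. A call takes as long as a camera call. They do not tell look-alikes from the thing itself.
- arm.look_for(camera, query): "point" ([row, column] in pixels, amid what is visible of it).
- arm.silhouettes(camera, query): "region" (480x640 bool, what is visible of it) and "point" ([row, column] in pixels, amid what is visible of it).
- arm.place_of(camera, query): "point" ([row, column] in pixels: a listed point, or the origin of a listed thing).
The state is a dict: "clock": time; "joints": joint angles; "dq": joint speeds; "joint_efforts": joint torques, N m; "position": TCP position; "ee_rot": TCP orientation; "force": force on the tool from outside, world axes, zero at the start; "ft_torque": the same for the moment, N m; "width": opening from 0.0 (shut) to 1.0 (fully open); "gripper_force": force on a finger pad.
Only numpy, scipy, OpenCV 4.12 (cv2) and the standard library are available. Lean on these libraries where they do the work, as an engineer would, in place of code of your own. Each camera call takes 0.05 s, during which the arm holds its last target. There are 200 camera calls.

## Task

Get the bench dust unit ready for sanding: push the orange filter cartridge down into the round bayonet collar, with its handle in line with the two slots (white marks), and twist it clockwise until it stops and is locked, its handle in line with the green marks. Then turn the grey suction dial clockwise until its white pointer line stands at the red index tab. Leave the other things on the bench where they are.

Things in the scene. Friction and masses are not known exactly. Their poses are not given: they have to be found in the camera images.
- dust_unit: green bench dust unit, fixed to the table, a flat box 170 (x) x 300 (y) x 60 high; origin under its centre, on the table; its x axis points from its front (louvres, red switch) to its back, y to its left, z up. On its flat top, 60 above the table, sit the bayonet collar (80 towards its +y) and the dial (80 towards its -y)
- socket (a point): centre of the bayonet collar's floor, on the unit's top (60 above the table); axes as the unit's. The collar is an aluminium ring, 84 outer diameter, standing 24 above the floor, with a black inner lip (bore 53 diameter, from 14 to 24 above the floor) cut by two opposite slots, 19 wide. Below the lip the channel is 68 in diameter. The filter's foot rests on the floor
- slot_mark (a point): white mark on the collar's top at one slot, 38 from its axis; the other slot is opposite. The slot line lies 80 degrees counter-clockwise (from above) of the unit's y axis. The filter enters only with its handle along this line, within about 8 degrees
- lock_mark (a point): green mark on the collar's top, 38 from its axis towards the unit's +y; another is opposite. When down, the filter twists 80 degrees clockwise (from above) to a fixed stop with its handle on the green marks, along the unit's y axis, and its lugs under the lip. It turns freely with 2 of vertical play and stays where left; a stop blocks counter-clockwise
- filter: loose filter cartridge, about 0.15 kg, standing upright on the table; origin at the centre of its underside, z up. White plug 48 diameter, 0 to 30 high, foot chamfered 4 x 5; two orange lugs at +x and -x, 10 wide, out to radius 31, 6 to 12 high; orange flange 68 diameter from 30 to 36 high; on it an orange bar handle along x, 56 long, 14 thick, 36 to 66 high. Same after half a turn
- dial (a joint): angle of the suction dial, rad, from 0 to 4.71; grows clockwise seen from above. The dial stays where it is left (light friction, about 0.04 N m)
- dial_grip (a point): on the dial's upright axis, 87 above the table, in the middle of its bar grip; x points the way the white pointer line points. Grey skirt 68 diameter from 62 to 70 above the table; on it the bar grip, 52 long along the pointer, 14 thick, from 70 to 102 above the table, with a white line on one half of its top that runs to the pointed-to rim
- dial_tip (a point): end of the dial's pointer line at the skirt's rim, 34 from the dial's axis; turns with the dial
- index_tip (a point): where the pointer tip must stand (seen from above): the inner end of the red index tab, 34 from the dial's axis. The red tab, 14 long, 5 wide, 8 high above the unit's top, sits on a thin fixed ring round the dial, at radii 36 to 50; it is in a different place each time and does not move. Always clockwise of the pointer at the start, by 0.5 to 2.0 rad
- block_walnut: dark walnut block, 36 x 90 x 30, a bystander; origin under its centre
- wax_tin: round tin with a green lid, 87 diameter, 40 high, a bystander; origin under its centre
- block_cherry: orange-brown cherry block, 52 x 72 x 41, a bystander; origin under its centre
Mind the look-alikes: they are no part of the job. Several things look just like the filter: the one meant starts nearest to the robot's base.

How it is judged:
On the way, in this order (a step that is already met when the one before it is completed fails the run):
1. the filter is seated in the collar and twisted home (angle between the x axis of filter and the y axis of dust_unit, either way round below 0.2 rad and z of filter in the frame of socket below 0.004 m and horizontal distance between filter and socket below 0.006 m and angle between filter's own z axis and vertical below 0.12 rad), for 0.2 s.
2. the dial's pointer stands at the red index tab (horizontal distance between dial_tip and index_tip below 0.0035 m), for 0.2 s.
At the end, for the whole second after the job is handed in: The filter rests on the collar's floor (within 4 mm of the floor, 6 mm of the centre and 7 degrees of upright), its handle within 0.2 rad (11 degrees) of the unit's y axis, and the dial's pointer tip is within 3.5 mm (about 6 degrees) of the index tip seen from above; filter and dial are at rest (all of step 1 and horizontal distance between dial_tip and index_tip below 0.0035 m and linear speed of filter below 0.02 m/s and velocity of joint dial between -0.05 and 0.05 rad/s); the robot touches nothing.
It fails at once if the walnut block was moved more than 30 mm (distance of block_walnut from where it was at the start of the episode above 0.03 m).
It fails at once if the wax tin was moved more than 30 mm (distance of wax_tin from where it was at the start of the episode above 0.03 m).
It fails at once if the cherry block was moved more than 30 mm (distance of block_cherry from where it was at the start of the episode above 0.03 m).
It also fails if it takes over 67 s, if anything falls off the work surface, if the arm or the gripper's body presses on something with over 40 N, if the wrist force passes 120 N, or if a joint passes its speed limit or range.

## Working session

There is one attempt and no reset: what is moved stays moved. The work goes in short steps, Python scripts to look and compute and a shell command to move; the robot and the scene stay as the last step left them, time stands still between calls to the robot, and variables do not carry over. Pictures are saved under pics/ and viewed, at most 10 in all, crops included, and the job is handed in when it is done.

```bash
mkdir -p pics
cat > h.py <<'E'
import numpy as np, cv2
from scipy.spatial.transform import Rotation as R
from cell import arm
def ray(cam,p):
    c=arm.get_calibration(cam); K=np.array(c['intrinsics']); T=np.array(c['pose'])
    u=(p[1]-K[0,2])/K[0,0]; v=(p[0]-K[1,2])/K[1,1]
    if cam=='wrist':
        r=np.hypot(u,v); s=np.sin(r)/max(r,1e-9); d=np.array([u*s,-v*s,-np.cos(r)])
    else: d=np.array([u,-v,-1.])
    return T[:3,3],T[:3,:3]@d
def onz(cam,p,z):
    o,d=ray(cam,p); return (o+d*(z-o[2])/d[2])
def proj(cam,P):
    c=arm.get_calibration(cam); K=np.array(c['intrinsics']); T=np.array(c['pose'])
    q=T[:3,:3].T@(np.asarray(P)-T[:3,3]); x,y,z=q[0],-q[1],-q[2]
    if cam=='wrist':
        r=np.hypot(x,y); k=np.arctan2(r,z)/max(r,1e-9); x,y=x*k,y*k
    else: x,y=x/z,y/z
    return K[1,2]+K[1,1]*y, K[0,2]+K[0,0]*x
def save(cam,n):
    im=arm.get_image(cam); cv2.imwrite(f'pics/{n}.png',im[:,:,::-1]); return im
E
python3 - <<'E'
from h import *
np.set_printoptions(precision=4,suppress=True)
t=save('top','top0'); s=save('scene','scene0')
Z=dict(filter=0,socket=.06,slot_mark=.084,lock_mark=.084,dial_grip=.087,dial_tip=.07,index_tip=.066,dust_unit=0,wax_tin=0,block_walnut=0,block_cherry=0)
for cam in ('top','scene'):
  for q,z in Z.items():
    for d in arm.place_of(cam,q):
      if d['conf']>.2: print(cam,q,round(d['conf'],2),np.round(d['point']),onz(cam,d['point'],z))
st=arm.observe(); print(st['clock'],st['position'],st['ee_rot'],R.from_rotvec(st['ee_rot']).as_matrix())
print(arm.get_calibration('top'),arm.get_calibration('wrist'))
E
```

```text
top filter 0.84 [232. 250.] [ 0.564   0.3064 -0.    ]
top filter 0.63 [211. 212.] [0.6188 0.4682 0.    ]
top filter 0.63 [231. 189.] [0.5207 0.5204 0.    ]
top socket 0.57 [237. 333.] [0.5805 0.0116 0.06  ]
top slot_mark 0.68 [245. 328.] [0.5333 0.0192 0.084 ]
top lock_mark 0.91 [233. 324.] [0.5764 0.0435 0.084 ]
top lock_mark 0.57 [262. 186.] [0.3719 0.4582 0.084 ]
top dial_grip 0.66 [245. 378.] [ 0.5714 -0.1436  0.087 ]
top dial_tip 0.64 [238. 375.] [ 0.6038 -0.1283  0.07  ]
top index_tip 0.6 [251. 391.] [ 0.5668 -0.1889  0.066 ]
top index_tip 0.4 [254. 356.] [ 0.5316 -0.0786  0.066 ]
top dust_unit 0.97 [256. 356.] [ 0.5558 -0.0774 -0.    ]
top wax_tin 0.92 [274. 455.] [ 0.5658 -0.4201  0.    ]
top block_walnut 0.72 [253. 354.] [ 0.5658 -0.0691  0.    ]
top block_walnut 0.6 [264. 186.] [0.3974 0.487  0.    ]
scene filter 0.89 [286. 242.] [0.5774 0.2952 0.    ]
scene filter 0.69 [327. 187.] [0.5221 0.5186 0.    ]
scene filter 0.63 [305. 192.] [ 0.6016  0.4604 -0.    ]
scene socket 0.71 [237. 306.] [0.5845 0.014  0.06  ]
scene slot_mark 0.73 [234. 313.] [0.5515 0.0108 0.084 ]
scene s
[... 600 characters left out ...]
 0.3983 -0.9173 -0.    ]
 [ 0.      0.     -1.    ]]
{'intrinsics': array([[512.8029,   0.    , 325.3   ],
       [  0.    , 512.8029, 247.3478],
       [  0.    ,   0.    ,   1.    ]]), 'pose': array([[ 0.2177,  0.8737, -0.4351, -0.2148],
       [-0.976 ,  0.1984, -0.0899, -0.1264],
       [ 0.0078,  0.4442,  0.8959,  1.6058],
       [ 0.    ,  0.    ,  0.    ,  1.    ]])} {'intrinsics': array([[371.6483,   0.    , 316.0688],
       [  0.    , 371.6483, 235.6103],
       [  0.    ,   0.    ,   1.    ]]), 'pose': array([[ 0.3985,  0.8893,  0.2243,  0.3089],
       [-0.9172,  0.3862,  0.0983, -0.5456],
       [ 0.0008, -0.2449,  0.9695,  0.385 ],
       [ 0.    ,  0.    ,  0.    ,  1.    ]])}
```

View pics/top0.png

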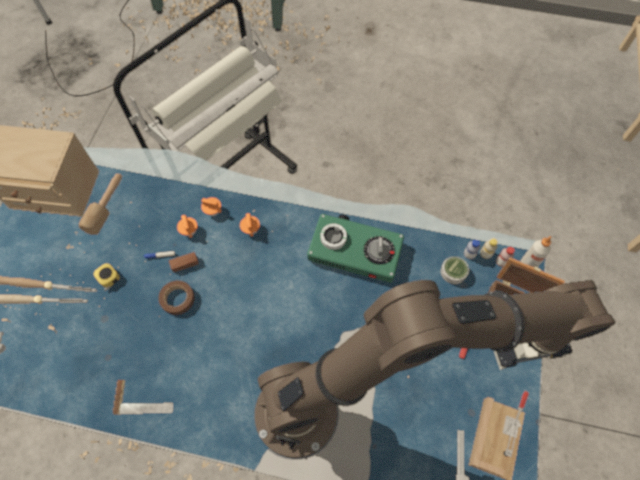

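The top view shows three orange cartridges, at (row, col) about (224,250), (206,211) and (226,187). The one at (224,250) is about 0.64 m from the base and the others are 0.77 m and 0.74 m, so it's the one meant. I'll confirm with a crop.

Run:
```python
from h import *
im=cv2.imread('pics/top0.png')[180:300,165:425]; a=cv2.resize(im,None,fx=3,fy=3,interpolation=2)
cv2.imwrite('pics/crop0.png',a)
st=arm.observe(); M=R.from_rotvec(st['ee_rot']).as_matrix()
print(M.T@(np.array([.51,.27,.40])-st['position']))
```

```text
[ 0.57529339 -0.66953122  0.00472386]
```

View pics/crop0.png

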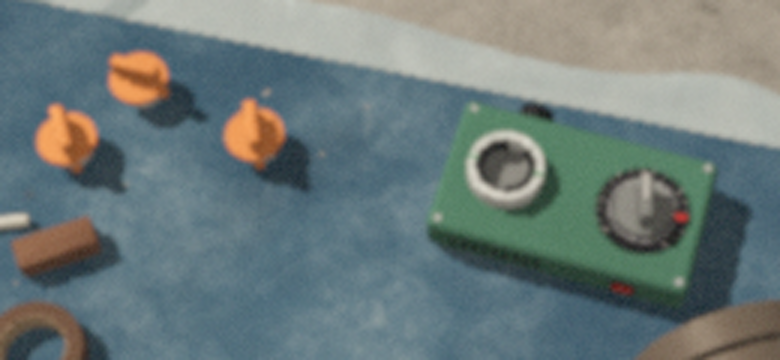

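The crop confirms it: the cartridge at (224,250) stands alone, closest to the base and right of the walnut block. The dial pointer points up, and the red tab is clockwise of it at (252,391). Next I'll move to a point that overlooks both.

```bash
python3 -m inch '0.17 -0.172 0 0 0.0918; 0.17 -0.172 0 0 0.0918; 0.17 -0.172 0 0 0.0918; 0.17 -0.172 0 0 0.0918; 0.17 -0.172 0 0 0.0918'; python3 -m inch '0.17 -0.172 0 0 0.0918; 0.17 -0.172 0 0 0.0918; 0.17 -0.172 0 0 0.0918; 0.17 -0.172 0 0 0.0918; 0.17 -0.172 0 0 0.0918';python3 -m inch '0.158 -0.172 0 0 0.0918; 0.158 -0.172 0 0 0.0918; 0.158 -0.172 0 0 0.0918; 0.158 -0.172 0 0 0.0918; 0.158 -0.172 0 0 0.0918';python3 -m inch '0 0 0 0 0.0918; 0 0 0 0 0.0918; 0 0 0 0 0.0918'
python3 - <<'E'
from h import *
np.set_printoptions(precision=4,suppress=True)
save('wrist','w1')
Z=dict(filter=0,socket=.06,slot_mark=.084,lock_mark=.084,dial_grip=.087,dial_tip=.07,index_tip=.066,dust_unit=0)
for q,z in Z.items():
    for d in arm.place_of('wrist',q):
      if d['conf']>.2: print(q,round(d['conf'],2),np.round(d['point']),onz('wrist',d['point'],z))
E
```

```text
clock: 1.7
position: [0.3371, -0.3451, 0.405]
ee_rot: [3.075, 0.641, 0.001]
force: [2.0, 0.0, -0.0]
width: 0.997
gripper_force: 0.0
clock: 2.2
position: [0.4243, -0.1196, 0.4052]
ee_rot: [3.075, 0.641, 0.002]
force: [1.3, 0.1, -0.4]
width: 1.001
gripper_force: 0.0
clock: 2.7
position: [0.5006, 0.1021, 0.4051]
ee_rot: [-3.074, -0.643, -0.002]
force: [0.2, -0.3, 0.2]
width: 0.998
gripper_force: 0.0
clock: 3.0
position: [0.5001, 0.0971, 0.4046]
ee_rot: [3.076, 0.637, -0.001]
force: [0.5, -0.4, -0.1]
width: 1.001
gripper_force: 0.0
filter 0.97 [ 7. 76.] [ 0.6188  0.4675 -0.    ]
filter 0.82 [70. 24.] [0.5234 0.5205 0.    ]
filter 0.65 [ 69. 164.] [0.5757 0.3104 0.    ]
socket 0.7 [177. 438.] [0.579  0.0117 0.06  ]
slot_mark 0.84 [220. 420.] [0.5375 0.0186 0.084 ]
lock_mark 0.61 [159. 406.] [0.5793 0.0524 0.084 ]
dial_grip 0.75 [264. 566.] [ 0.5642 -0.148   0.087 ]
dial_tip 0.69 [216. 418.] [0.5393 0.018  0.07  ]
dial_tip 0.59 [224. 574.] [ 0.6052 -0.1468  0.07  ]
dust_unit 0.76 [208. 477.] [ 0.5716 -0.0663  0.    ]
dust_unit 0.33 [218. 417.] [ 0.5325 -0.0052  0.    ]
```

View pics/w1.png

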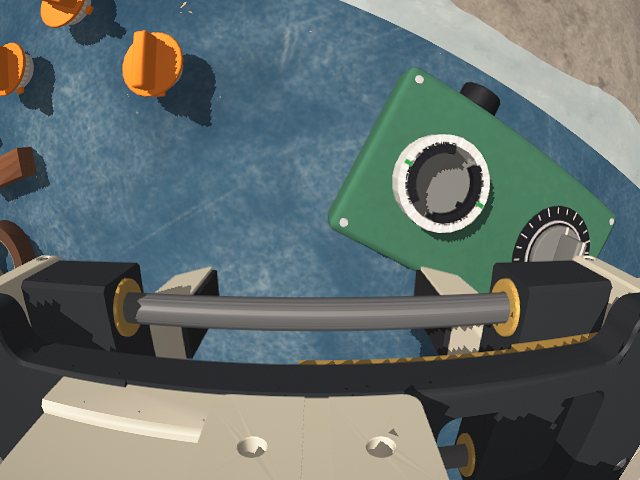

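The wrist view shows the target filter at (row 65, col 152) and the collar centre at about (183,442). The green marks are at about (161,408) and (206,479), and the dial is partly hidden at right (250,560). I'll move above the filter.

```bash
python3 -m inch '0.073 -0.168 0.05 0 0.0918; 0.073 -0.168 0.05 0 0.0918; 0.073 -0.168 0.05 0 0.0918; 0.073 -0.168 0.05 0 0.0918; 0.073 -0.168 0.05 0 0.0918'; python3 -m inch '0 0 0 0 0.0918; 0 0 0 0 0.0918'
python3 - <<'E'
from h import *
np.set_printoptions(precision=4,suppress=True)
im=save('wrist','w2')
for d in arm.place_of('wrist','filter'): print(d['conf'],d['point'],onz('wrist',d['point'],0))
s=arm.silhouettes('wrist','filter')
for d in s: print(d['conf'],d['point'],d['region'].sum())
x=cv2.resize(im[0:330,100:540],None,fx=1.8,fy=1.8)[:,:,::-1]
cv2.imwrite('pics/c2.png',x)
print(arm.observe()['position'])
E
```

```text
clock: 3.95
position: [0.4982, 0.2874, 0.3534]
ee_rot: [-3.07, -0.65, 0.003]
force: [-0.2, 0.4, 0.2]
width: 0.999
gripper_force: 0.0
clock: 4.15
position: [0.5007, 0.2804, 0.3548]
ee_rot: [3.075, 0.637, 0.0]
force: [0.4, -0.8, -0.1]
width: 1.002
gripper_force: 0.0
0.9 [27.7, 185.4] [0.6195 0.4659 0.    ]
0.8 [106.9, 105.2] [ 0.5215  0.5183 -0.    ]
0.6 [126.9, 321.0] [0.5768 0.3091 0.    ]
0.97 [103.1, 86.1] 3659
0.69 [22.6, 171.8] 3511
0.61 [125.6, 321.7] 5232
[0.5008 0.2801 0.3551]
```

View pics/c2.png

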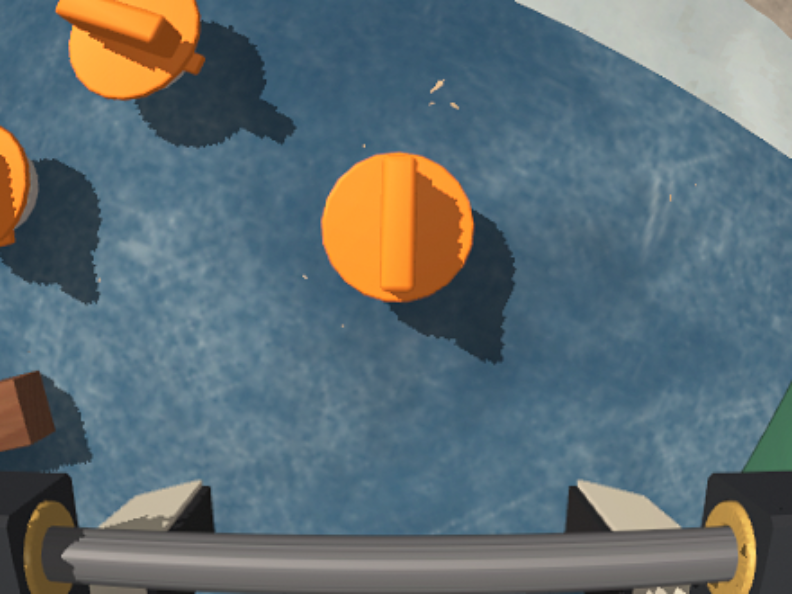

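The crop shows the filter's handle running from (88,321) to (161,321) in the full picture, nearly along the tool's x axis.

Run:
```python
from h import *
np.set_printoptions(precision=4,suppress=True)
a=onz('wrist',[87.8,321.1],.066);b=onz('wrist',[161.1,320.6],.066);print(a,b,(a+b)/2,np.linalg.norm(a-b))
v=a-b;print(np.degrees(np.arctan2(v[1],v[0])))
st=arm.observe();M=R.from_rotvec(st['ee_rot']).as_matrix();print(np.degrees(np.arctan2(M[1,0],M[0,0])))
c=(a+b)/2; print(M.T@(np.array([c[0],c[1],.05+.159])-st['position']))
# flange circle check
c=onz('wrist',[227/1.8,100+397/1.8],.036);print(c)
# unit marks from w1
dp=np.array([.5001,.0971,.4046])-st['position']
def w1(p,z):
    o,d=ray('wrist',p);o=o+dp;return o+d*(z-o[2])/d[2]
g=w1([161,408],.084);h=w1([206,479],.084);print('lock',g,h,(g+h)/2,np.degrees(np.arctan2(*(g-h)[1::-1])))
p=w1([79,419],.06);q=w1([222,344],.06);r=w1([221,612],.06)
print('screws',p,q,r,np.degrees(np.arctan2(*(p-q)[1::-1])),np.degrees(np.arctan2(*(p-r)[1::-1]))-90)
```

```text
[0.5999 0.3203 0.066 ] [0.5507 0.2994 0.066 ] [0.5753 0.3098 0.066 ] 0.0534652529568354
23.006023868213273
23.341348125822822
[0.0801 0.0021 0.1462]
[0.5755 0.3097 0.036 ]
lock [0.5786 0.0499 0.084 ] [ 0.5718 -0.0263  0.084 ] [0.5752 0.0118 0.084 ] 84.90256356387313
screws [0.6522 0.0648 0.06  ] [0.5065 0.0738 0.06  ] [ 0.6351 -0.2125  0.06  ] -3.523829330215048 -3.527205534575586
```

```bash
python3 -m inch '0.04 0.001 0.03 0 0.0918; 0.08 0.002 0.06 0 0.0918; 0.08 0.002 0.10 0 0.0918; 0.08 0.002 0.134 0 0.0918; 0.08 0.002 0.138 0 0.0918'; python3 -m inch '0 0 0 0 0.0918; 0 0 0 0 0.03; 0 0 0 0 0.0;0 0 0 0 0.0;0 0 0 0 0.0' 30; python3 -m inch '0 0 0 0 0; 0 0 0 0 0.0; 0 0 0 0 0.0'
python3 - <<'E'
from cell import arm; print(arm.observe())
E
```

```text
clock: 4.8
position: [0.5735, 0.3094, 0.2125]
ee_rot: [3.073, 0.636, -0.011]
force: [-0.1, 0.5, 1.0]
width: 1.001
gripper_force: 0.0
clock: 5.3
position: [0.5747, 0.3117, 0.2178]
ee_rot: [-3.076, -0.639, -0.003]
force: [0.6, 0.8, -0.3]
width: 0.703
gripper_force: 0.0
clock: 5.6
position: [0.5744, 0.3116, 0.2167]
ee_rot: [3.076, 0.639, -0.0]
force: [-0.7, 0.7, 0.4]
width: 0.436
gripper_force: 0.0
{'clock': 5.6, 'joints': array([-0.34259405,  0.7032328 , -0.3665264 ,  1.6541781 ,  0.3156217 ,
        0.84322732, -2.00233884]), 'dq': array([-0.00099725,  0.00089997,  0.00187026,  0.00027597, -0.00070581,
       -0.00012692, -0.00068837]), 'joint_efforts': array([ 1.13550323e-02, -7.77218914e+01, -7.13259861e+00, -2.48039711e+01,
        1.25730905e-02, -8.54991283e-02,  5.19357836e-04]), 'position': array([0.57441522, 0.31158768, 0.21668404]), 'ee_rot': array([ 3.07578263e+00,  6.39145691e-01, -1.53313292e-04]), 'force': array([-0.6996492 ,  0.67512656,  0.41278529]), 'ft_torque': array([0.04636014, 0.05991471, 0.03336784]), 'gripper_force': 0.0, 'width': 0.4360858952076015}
```

```bash
python3 -m inch '0 0 0 0 0; 0 0 0 0 0.0; 0 0 0 0 0.0;0 0 0 0 0;0 0 0 0 0';python3 -m inch '0 0 0 0 0; 0 0 0 0 0.0'; python3 -m inch '0 0 -0.03 0 0; 0 0 -0.08 0 0; 0 0 -0.12 0 0; 0 0 -0.12 0 0'
```

```text
clock: 6.1
position: [0.5744, 0.3115, 0.2165]
ee_rot: [3.076, 0.639, -0.001]
force: [0.3, 0.2, -0.2]
width: 0.148
gripper_force: 30.0
clock: 6.3
position: [0.5744, 0.3116, 0.2166]
ee_rot: [3.076, 0.639, -0.0]
force: [-0.7, -0.1, -1.7]
width: 0.151
gripper_force: 30.0
clock: 6.7
position: [0.5756, 0.3131, 0.3433]
ee_rot: [-3.072, -0.638, -0.015]
force: [0.5, 0.5, -1.4]
width: 0.149
gripper_force: 30.0
```

```bash
python3 -m inch '-0.006 0.04 -0.03 -0.14 0; -0.013 0.08 -0.03 -0.28 0; -0.02 0.12 -0.03 -0.42 0; -0.026 0.16 -0.03 -0.56 0; -0.032 0.2 -0.03 -0.7 0'
python3 - <<'E'
from h import *
st=arm.observe();M=R.from_rotvec(st['ee_rot']).as_matrix();y=np.degrees(np.arctan2(M[1,0],M[0,0]))
print(st['joints'][6],y,M.T@(np.array([.655,-.005,.365])-st['position']))
E
```

```text
clock: 7.2
position: [0.6248, 0.1137, 0.3661]
ee_rot: [2.665, 1.663, -0.001]
force: [0.1, 0.5, -0.9]
width: 0.152
gripper_force: 30.0
-0.9872950492335034 63.92412609901145 [-0.09336447  0.0793296   0.00115228]
```

```bash
python3 -m inch '-0.025 0.02 0 -0.14 0; -0.05 0.04 0 -0.28 0; -0.07 0.06 0 -0.42 0; -0.093 0.079 0 -0.56 0; -0.093 0.079 0 -0.7 0'; python3 -m inch '0 0 0 -0.14 0; 0 0 0 -0.28 0; 0 0 0 -0.42 0; 0 0 0 -0.56 0; 0 0 0 -0.7 0';python3 -m inch '0 0 0 -0.14 0; 0 0 0 -0.28 0; 0 0 0 -0.389 0; 0 0 0 -0.389 0; 0 0 0 -0.389 0'
python3 - <<'E'
from h import *
np.set_printoptions(precision=4,suppress=True)
st=arm.observe();M=R.from_rotvec(st['ee_rot']).as_matrix();y=np.degrees(np.arctan2(M[1,0],M[0,0]))
print(st['position'],st['joints'],y,st['force'],st['ft_torque'])
save('wrist','w3')
Z=dict(socket=.06,slot_mark=.084,lock_mark=.084,dial_grip=.087,dial_tip=.07,index_tip=.066,filter=.12)
for q,z in Z.items():
    for d in arm.place_of('wrist',q):
      if d['conf']>.2: print(q,round(d['conf'],2),np.round(d['point']),onz('wrist',d['point'],z))
E
```

```text
clock: 7.7
position: [0.655, -0.0092, 0.3653]
ee_rot: [1.942, 2.468, -0.005]
force: [0.3, -0.7, -1.9]
width: 0.152
gripper_force: 30.0
clock: 8.2
position: [0.654, -0.0032, 0.3659]
ee_rot: [-0.967, -2.988, 0.001]
force: [0.1, 0.4, -0.4]
width: 0.152
gripper_force: 30.0
clock: 8.7
position: [0.6541, -0.0031, 0.3662]
ee_rot: [-0.386, -3.117, -0.0]
force: [-0.5, 0.0, -0.8]
width: 0.147
gripper_force: 30.0
[ 0.6541 -0.0031  0.3662] [ 0.4902  0.7043 -0.9681  1.4883  0.5935  1.2634  0.7765] 165.88860312041544 [-0.4939  0.0128 -0.7869] [ 0.0933 -0.1746 -0.0249]
socket 0.98 [122. 310.] [0.5728 0.0142 0.06  ]
slot_mark 0.64 [ 69. 306.] [0.5369 0.0203 0.084 ]
lock_mark 0.98 [114. 360.] [0.5772 0.0491 0.084 ]
dial_tip 0.76 [204. 138.] [ 0.5981 -0.1372  0.07  ]
index_tip 0.81 [183.  85.] [ 0.5651 -0.1868  0.066 ]
filter 0.57 [260. 316.] [ 0.6617 -0.0035  0.12  ]
```

View pics/w3.png

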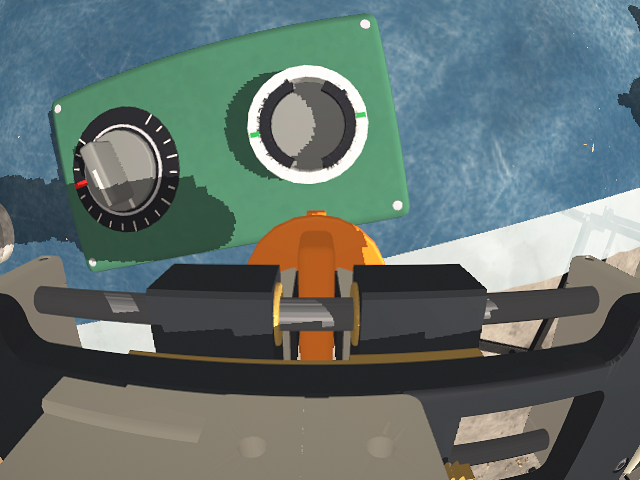

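The wrist view shows the filter held straight, with the collar centre at about (124,308) and the green marks at (115,361) and (134,254). The unit's screws are at (24,365), (206,397), (109,58) and (263,93). The dial pointer end is near (205,125) and the red tab is at (184,82).

Run:
```python
from h import *
np.set_printoptions(precision=4,suppress=True)
P=[onz('wrist',p,.06)[:2] for p in ([24,365],[206,397],[109,58],[263,93])]
c=np.mean(P,0);print(P,c)
a=lambda v:np.degrees(np.arctan2(v[1],v[0]))
yaws=[a(P[1]-P[0]),a(P[3]-P[2]),a(P[0]-P[2])-90,a(P[1]-P[3])-90];print(yaws)
y=np.radians(np.mean(yaws[2:])); u=np.array([-np.sin(y),np.cos(y)]);print('socket by unit',c+.08*u,'dial',c-.08*u)
g=onz('wrist',[115,361.5],.084);h=onz('wrist',[134,254],.084);print('marks',g,h,(g+h)/2,a(g-h)-90)
im=cv2.imread('pics/w3.png'); hsv=cv2.cvtColor(im,cv2.COLOR_BGR2HSV)
m=((hsv[:,:,1]<60)&(hsv[:,:,2]>170)).astype(np.uint8); m[:,:240]=0;m[:,380:]=0;m[190:]=0;m[:60]=0
k=max(cv2.findContours(m,0,1)[0],key=cv2.contourArea)
Q=np.array([onz('wrist',(r,cc),.084)[:2] for cc,r in k[:,0]])
A=np.c_[2*Q,np.ones(len(Q))];s=np.linalg.lstsq(A,(Q**2).sum(1),rcond=None)[0];print('ring',s[:2],np.sqrt(s[2]+s[0]**2+s[1]**2))
t=onz('wrist',[184,82],.068);d=c-.08*u;print('tab',t,a(t[:2]-d))
```

```text
[array([0.5059, 0.0743]), array([0.6529, 0.0651]), array([ 0.4897, -0.2019]), array([ 0.6366, -0.2112])] [ 0.5712 -0.0684]
[np.float64(-3.5843857129804317), np.float64(-3.625896970106506), np.float64(-3.362395883719074), np.float64(-3.386678364937609)]
socket by unit [0.576  0.0114] dial [ 0.5665 -0.1483]
marks [0.578  0.0501 0.084 ] [ 0.5727 -0.0265  0.084 ] [0.5754 0.0118 0.084 ] -4.000411161411904
ring [0.5753 0.0116] 0.04225215844409425
tab [ 0.5652 -0.1889  0.068 ] -91.84507771273668
```

```bash
python3 -m inch '0.04 -0.0025 0.02 -0.01 0; 0.0797 -0.0049 0.04 -0.01 0; 0.0797 -0.0049 0.056 -0.01 0; 0.0797 -0.0049 0.056 -0.01 0; 0.0797 -0.0049 0.056 -0.01 0'
python3 - <<'E'
from h import *
np.set_printoptions(precision=4,suppress=True)
st=arm.observe();M=R.from_rotvec(st['ee_rot']).as_matrix();y=np.degrees(np.arctan2(M[1,0],M[0,0]))
print(st['position'],y,M.T@(np.array([.5756,.0116,.2766])-st['position']),st['force'])
E
```

```text
clock: 9.6
position: [0.5766, 0.0111, 0.3113]
ee_rot: [0.366, 3.119, 0.001]
force: [0.1, -0.0, -0.3]
width: 0.152
gripper_force: 30.0
[0.5766 0.0111 0.3113] 166.60509773162187 [0.0011 0.0002 0.0347] [ 0.1294 -0.0261 -0.3401]
```

```bash
python3 -m inch '0.001 0 0.008 0 0; 0.001 0 0.014 0 0; 0.001 0 0.019 0 0; 0.001 0 0.023 0 0; 0.001 0 0.023 0 0'; python3 -m inch '0 0 0.003 0 0; 0 0 0.006 0 0; 0 0 0.009 0 0; 0 0 0.012 0 0; 0 0 0.012 0 0'
```

```text
clock: 10.1
position: [0.5746, 0.0115, 0.287]
ee_rot: [-0.365, -3.119, 0.0]
force: [-0.5, -0.6, -1.4]
width: 0.148
gripper_force: 30.0
clock: 10.6
position: [0.5746, 0.0117, 0.2763]
ee_rot: [0.365, 3.12, -0.001]
force: [-3.2, -1.9, 6.1]
width: 0.15
gripper_force: 30.0
```

Seated at full depth with only 6 N. Next is the clockwise twist.

```bash
python3 -m inch '0 0 0 0.14 0; 0 0 0 0.28 0; 0 0 0 0.42 0; 0 0 0 0.56 0; 0 0 0 0.7 0'; python3 -m inch '0 0 0 0.14 0; 0 0 0 0.28 0; 0 0 0 0.42 0; 0 0 0 0.56 0; 0 0 0 0.66 0'; python3 -m inch '0 0 0 0.03 0; 0 0 0 0.05 0; 0 0 0 0.05 0'
python3 - <<'E'
from h import *
np.set_printoptions(precision=4,suppress=True)
st=arm.observe();M=R.from_rotvec(st['ee_rot']).as_matrix();y=np.degrees(np.arctan2(M[1,0],M[0,0]))
print(st['position'],y,st['force'],st['ft_torque'],st['joints'])
E
```

```text
clock: 11.1
position: [0.5752, 0.0117, 0.2763]
ee_rot: [1.42, 2.8, 0.001]
force: [2.2, -0.3, 1.5]
width: 0.153
gripper_force: 30.0
clock: 11.6
position: [0.5751, 0.0116, 0.2763]
ee_rot: [2.251, 2.189, 0.002]
force: [0.8, -1.4, 1.1]
width: 0.15
gripper_force: 30.0
clock: 11.9
position: [0.5751, 0.0116, 0.2762]
ee_rot: [2.298, 2.141, 0.002]
force: [1.3, -1.7, 7.2]
width: 0.151
gripper_force: 30.0
[0.5751 0.0116 0.2762] 85.9360139803961 [ 1.2676 -1.657   7.2021] [-0.425  -0.42    0.0186] [ 0.3121  0.5707 -0.6084  1.8038  0.408   0.8936 -0.553 ]
```

```bash
python3 -m inch '0 0 0 0.03 0; 0 0 0 0.05 0; 0 0 0 0.05 0'
python3 - <<'E'
from h import *
st=arm.observe();M=R.from_rotvec(st['ee_rot']).as_matrix();print(np.degrees(np.arctan2(M[1,0],M[0,0])),st['ft_torque'])
E
python3 -m inch '0 0 0 0 0.03; 0 0 0 0 0.05; 0 0 0 0 0.05;0 0 0 0 0.05; 0 0 0 0 0.05'; python3 -m inch '0 0 -0.02 0 0.05; 0 0 -0.06 0 0.05; 0 0 -0.1 0 0.05;0 0 -0.1 0 0.05; 0 0 -0.1 0 0.05'
```

```text
clock: 12.2
position: [0.575, 0.0116, 0.2762]
ee_rot: [2.35, 2.083, 0.001]
force: [-0.1, -1.6, 7.0]
width: 0.151
gripper_force: 30.1
83.11485762315594 [-0.51131374 -0.22000321  0.47466049]
clock: 12.7
position: [0.5745, 0.0116, 0.2755]
ee_rot: [-2.352, -2.082, 0.0]
force: [0.0, 1.3, 0.3]
width: 0.523
gripper_force: 0.0
clock: 13.2
position: [0.5747, 0.0117, 0.3765]
ee_rot: [2.352, 2.081, 0.002]
force: [-0.7, -0.4, -0.4]
width: 0.545
gripper_force: 0.0
```

```bash
python3 -m inch '-0.03 0.017 0 -0.14 0.05; -0.06 0.034 0 -0.28 0.06; -0.09 0.05 0 -0.42 0.06; -0.12 0.068 0 -0.56 0.06; -0.131 0.0735 0 -0.7 0.06'; python3 -m inch '0 0 0 -0.14 0.06; 0 0 0 -0.28 0.06; 0 0 0 -0.42 0.06; 0 0 0 -0.56 0.06; 0 0 0 -0.7 0.06';python3 -m inch '0 0 0 -0.14 0.06; 0 0 0 -0.28 0.06; 0 0 0 -0.42 0.06; 0 0 0 -0.56 0.06; 0 0 0 -0.64 0.06';python3 -m inch '0 0 0 0 0.06; 0 0 0 0 0.06'
python3 - <<'E'
from h import *
np.set_printoptions(precision=4,suppress=True)
st=arm.observe();M=R.from_rotvec(st['ee_rot']).as_matrix();y=np.degrees(np.arctan2(M[1,0],M[0,0]))
print(st['position'],st['joints'],y)
im=save('wrist','w4')
cv2.imwrite('pics/c4.png',cv2.resize(im[0:300,100:540],None,fx=1.8,fy=1.8)[:,:,::-1])
for q,z in dict(dial_grip=.087,dial_tip=.07,index_tip=.066,filter=.06).items():
    for d in arm.place_of('wrist',q):
      if d['conf']>.2: print(q,round(d['conf'],2),np.round(d['point']),onz('wrist',d['point'],z))
E
```

```text
clock: 13.7
position: [0.632, -0.132, 0.3731]
ee_rot: [-1.494, -2.762, 0.004]
force: [-0.1, 0.4, 0.0]
width: 0.655
gripper_force: 0.0
clock: 14.2
position: [0.6312, -0.1275, 0.3737]
ee_rot: [-0.448, -3.107, 0.0]
force: [0.3, -0.4, -0.2]
width: 0.653
gripper_force: 0.0
clock: 14.7
position: [0.6313, -0.1276, 0.3736]
ee_rot: [0.551, -3.09, -0.001]
force: [0.4, -0.1, 0.5]
width: 0.652
gripper_force: 0.0
clock: 14.9
position: [0.6314, -0.1274, 0.3744]
ee_rot: [0.539, -3.093, -0.001]
force: [-0.8, 0.9, 0.4]
width: 0.658
gripper_force: 0.0
[ 0.6314 -0.1274  0.3744] [ 0.7384  0.7264 -1.0754  1.5009  0.6493  1.3063  1.512 ] -160.2413853818954
dial_grip 0.87 [137. 320.] [ 0.5641 -0.1474  0.087 ]
dial_tip 0.86 [178. 316.] [ 0.5948 -0.1393  0.07  ]
index_tip 0.68 [127. 275.] [ 0.5684 -0.1824  0.066 ]
filter 0.67 [219. 489.] [0.5745 0.015  0.06  ]
```

View pics/c4.png

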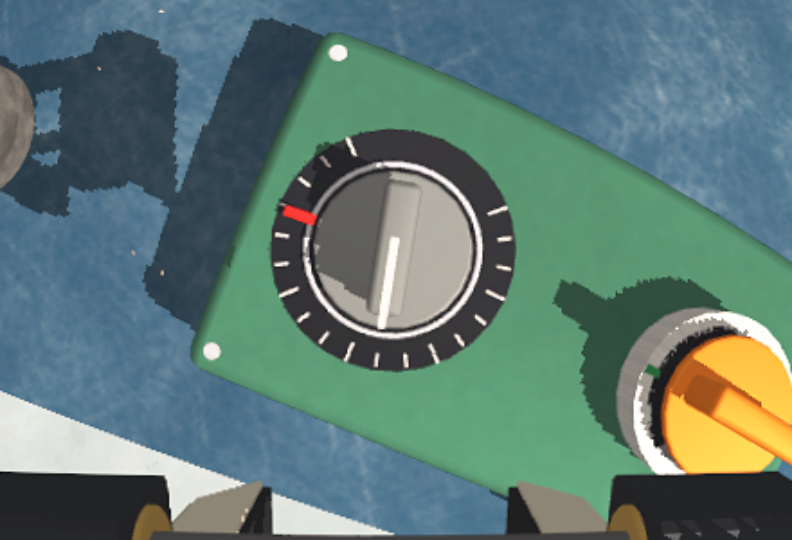

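The crop shows the locked filter with its handle on the green mark. In crop pixels (col,row), the dial bar runs from (403,185) to (385,305), the pointer tip is at (382,327), and the red tab runs from its inner end (315,219) to (284,210).

Run:
```python
from h import *
np.set_printoptions(precision=4,suppress=True)
a=lambda v:np.degrees(np.arctan2(v[1],v[0]))
f=lambda c,r,z:onz('wrist',[r/1.8,100+c/1.8],z)[:2]
p,q=f(403,186,.102),f(385,305,.102);print('bar',p,q,(p+q)/2,np.linalg.norm(p-q),a(q-p))
d=np.array([.5665,-.1483])
ctr=f(394,250,.062);print('ring ctr',ctr)
t=f(382,327,.07);print('tip',t,np.linalg.norm(t-d),a(t-d))
i,o=f(315,219,.068),f(284,210,.068);print('tab',i,o,np.linalg.norm(i-d),a(i-d),a(o-d),a((i+o)/2-d))
st=arm.observe();M=R.from_rotvec(st['ee_rot']).as_matrix();print(M.T@(np.array([*d,.159+.091])-st['position']))
```

```text
bar [ 0.5421 -0.1526] [ 0.587  -0.1435] [ 0.5645 -0.148 ] 0.04581716916811809 11.387190442435433
ring ctr [ 0.5657 -0.1473]
tip [ 0.5985 -0.1409] 0.032881488579933074 12.91860696621833
tab [ 0.5643 -0.1837] [ 0.5648 -0.1977] 0.03544177450878846 -93.62010454092253 -92.00508819451517 -92.67949609209928
[0.0683 0.0023 0.1257]
```

```bash
python3 -m inch '0.035 0.0015 0 0.1 0.06; 0.0685 0.0027 0.04 0.131 0.06; 0.0685 0.0027 0.085 0.131 0.06; 0.0685 0.0027 0.115 0.131 0.06; 0.0685 0.0027 0.1217 0.131 0.06'; python3 -m inch '0 0 0 0 0.06; 0 0 0 0 0.03; 0 0 0 0 0;0 0 0 0 0;0 0 0 0 0' 20; python3 -m inch '0 0 0 0 0; 0 0 0 0 0; 0 0 0 0 0;0 0 0 0 0'
python3 - <<'E'
from h import *
st=arm.observe();M=R.from_rotvec(st['ee_rot']).as_matrix();print(np.degrees(np.arctan2(M[1,0],M[0,0])),st['ft_torque'],st['joints'][6])
E
```

```text
clock: 15.65
position: [0.5648, -0.1487, 0.251]
ee_rot: [0.337, -3.119, -0.001]
force: [0.1, 0.1, 0.6]
width: 0.654
gripper_force: 0.0
clock: 16.15
position: [0.5666, -0.1481, 0.2548]
ee_rot: [-0.339, 3.122, -0.001]
force: [0.0, -0.8, -0.5]
width: 0.354
gripper_force: 0.0
clock: 16.55
position: [0.5666, -0.1488, 0.2542]
ee_rot: [-0.338, 3.123, -0.002]
force: [1.7, -3.9, 1.7]
width: 0.154
gripper_force: 20.0
-167.65911120523953 [-0.6376395  -0.41679254  0.0427627 ] 1.3127329990297065
```

```bash
python3 -m inch '0 0 0 0.14 0; 0 0 0 0.28 0; 0 0 0 0.42 0; 0 0 0 0.56 0; 0 0 0 0.7 0'; python3 -m inch '0 0 0 0.14 0; 0 0 0 0.28 0; 0 0 0 0.42 0; 0 0 0 0.56 0; 0 0 0 0.7 0';python3 -m inch '0 0 0 0.14 0; 0 0 0 0.28 0; 0 0 0 0.4 0; 0 0 0 0.42 0; 0 0 0 0.42 0'
python3 - <<'E'
from h import *
st=arm.observe();M=R.from_rotvec(st['ee_rot']).as_matrix();print(np.degrees(np.arctan2(M[1,0],M[0,0])),st['ft_torque'],st['joints'][6])
E
python3 -m inch '0 0 0 0 0.03; 0 0 0 0 0.05; 0 0 0 0 0.05;0 0 0 0 0.05; 0 0 0 0 0.05'; python3 -m inch '0 0 -0.02 0 0.05; 0 0 -0.06 0 0.05; 0 0 -0.1 0 0.05;-0.05 0 -0.12 0 0.05; -0.08 0 -0.12 0 0.05'; python3 -m inch '0 0 0 0 0.05; 0 0 0 0 0.05'
python3 - <<'E'
from h import *
np.set_printoptions(precision=4,suppress=True)
print(arm.observe()['position'])
im=save('wrist','w5')
cv2.imwrite('pics/c5.png',cv2.resize(im[0:300,100:540],None,fx=1.8,fy=1.8)[:,:,::-1])
for q,z in dict(dial_grip=.087,dial_tip=.07,index_tip=.066,filter=.06,lock_mark=.084).items():
    for d in arm.place_of('wrist',q):
      if d['conf']>.2: print(q,round(d['conf'],2),np.round(d['point']),onz('wrist',d['point'],z))
E
```

```text
clock: 17.05
position: [0.5665, -0.1497, 0.2542]
ee_rot: [0.763, 3.046, -0.003]
force: [0.6, -7.2, 0.4]
width: 0.15
gripper_force: 20.0
clock: 17.55
position: [0.5659, -0.1503, 0.2542]
ee_rot: [1.763, 2.599, -0.005]
force: [-1.8, -8.9, 3.4]
width: 0.153
gripper_force: 20.0
clock: 18.05
position: [0.5654, -0.1504, 0.2542]
ee_rot: [2.261, 2.18, -0.006]
force: [-3.3, -9.3, 6.8]
width: 0.156
gripper_force: 20.0
87.91954278700814 [-1.89544843  0.76943522  0.01675659] -0.23342258196407412
clock: 18.55
position: [0.5663, -0.1478, 0.2539]
ee_rot: [-2.257, -2.185, -0.0]
force: [0.6, -1.0, 0.1]
width: 0.52
gripper_force: 0.0
clock: 19.05
position: [0.5645, -0.2293, 0.3777]
ee_rot: [2.253, 2.182, 0.003]
force: [0.2, 0.3, 0.1]
width: 0.542
gripper_force: 0.0
clock: 19.25
position: [0.5633, -0.2289, 0.3738]
ee_rot: [-2.26, -2.182, 0.0]
force: [0.2, 0.4, -0.4]
width: 0.549
gripper_force: 0.0
[ 0.5633 -0.2289  0.3738]
dial_grip 0.63 [126. 312.] [ 0.5633 -0.1468  0.087 ]
dial_tip 0.88 [166. 316.] [ 0.5651 -0.1768  0.07  ]
index_tip 0.71 [170. 314.] [ 0.5638 -0.1802  0.066 ]
```

View pics/c5.png

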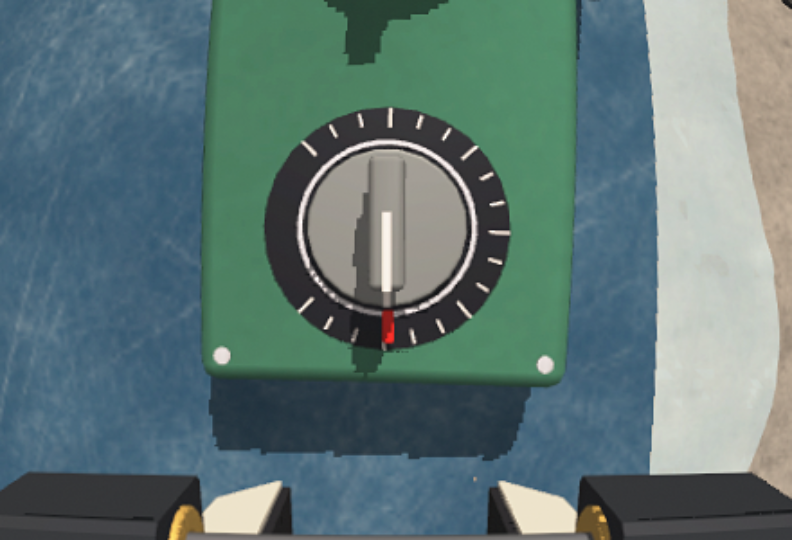

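In the crop, the white pointer at (388,300) lines up with the red tab at (388,325). The filter's lock was confirmed in the previous view, and nothing has touched it since.

```bash
python3 -c "
from cell import arm
print(arm.sign_off())"
```

```text
the job is handed in; nothing more can be done
None
```

The filter is pushed into the collar and twisted clockwise to its stop with the handle on the green marks, the dial pointer stands at the red tab, and the job was handed in at about 19 s of the 67 s limit; no verdict came back.

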